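# Slide a bracket up onto the bolster and drift out its stuck pin

## Task

The cast pivot bracket on the wooden board has a pin stuck in its boss: tip its leading edge up over the step and slide it across onto the steel bolster, its trailing edge staying down on the board until the leading edge is well over the bolster, never lifting it clear or tipping it far, and leave it lying flat with the pin over the middle of the bolster's big hole. Let go of it, then take the drift punch (the tall plain round one) from its stand and drive the pin down right out of the bracket. Stand the punch back in its hole, fully down, and leave all the other things where they are.

Things in the scene. Friction and masses are not known exactly. Their poses are not given: they have to be found in the camera images.
- bracket_mid (a point): Grey cast-iron pivot bracket, loose, about 0.8 kg: flat foot 110 (its x) x 70 (its y) x 10 mm; round boss 34 mm diameter in the middle, top 38 mm above the underside, with a vertical bore of 14 mm; a rib 12 mm thick (across y) on either side of the boss, running along x from 16 to 50 mm from the middle, top 36 mm above the underside (26 above the foot). The two ends are alike. This point is on the bore's axis, 19 mm above the underside; z up. The pin sits in the bore.
- foot_a (a point): the middle of the lower edge of the bracket's +x end (55 mm from the middle, on the underside)
- foot_b (a point): the middle of the lower edge of the bracket's -x end (55 mm from the middle, on the underside)
- pin (a joint): how far the stuck steel pin has been driven down out of the bracket, m: 0 at the start, 0.040 at most. The pin is 34 mm long, 13 mm diameter; its top lies 2 mm below the top of the boss at the start, its 18 mm head lies in a counterbore underneath, 2 mm inside the underside, so it can only go down. Stiff: about 11 N pushes it along slowly (more when faster: 20 N per m/s), and it stays where it is left. At 0.036 its top has left the bracket.
- board_top (a point): Fixed wooden board on which the bracket starts, 180 (its x) x 170 mm (its y), 40 mm high; this point is the middle of its top face. The bracket starts with its long side roughly (within 35 degrees) along the board's y, its middle within 22 mm of the board's.
- bolster_hole (a point): Fixed grey steel bolster block beside the board, 170 (its x) x 130 mm (its y), its top 4 to 8 mm higher than the board's, with a gap of 6 to 14 mm between their facing sides. It stands to the +y or the -y side of the board, nearly square to it. This point is the centre of the 32 mm through-hole, at the middle of the bolster's top face; nothing is under the hole down to the bench.
- drift_mid (a point): Steel drift punch, 150 mm long, 0.16 kg, standing upright nose down in the stand: plain round body 16 mm diameter, 90 mm long, below it a round flat-ended nose 8 mm diameter, 60 mm long. Its shoulder rests on the stand, so that all of the body stands above it. This point is on its axis, 75 mm from the tip and from the top; z runs from the tip to the top.
- stand_top (a point): Fixed wooden punch stand 150 (its x) x 50 mm (its y), 64 mm high; this point is the middle of its top. Three through-holes of 13 mm, with 2 mm chamfers, at x = -46, 0 and 46 mm; any of them may hold the drift.
- cpunch: centre punch in the stand: six-sided body 17 mm across its corners, 50 mm of it above the stand; leave alone. Origin 60 mm below the stand's top, on its axis.
- chisel: cold chisel in the stand: flat body 22 x 12 mm, 70 mm of it above the stand; leave alone. Origin 60 mm below the stand's top, on its axis.
- socket: steel socket, 24 mm diameter, 34 mm tall, standing on the board near its +x edge; leave alone. Origin at its foot.
- nut: hexagon nut, 25 mm across its corners, 14 mm tall, lying on the bolster near its -x edge; leave alone. Origin at its foot.
- vblock: steel V-block 75 x 60 x 50 mm on the bench; leave alone. Origin at its foot.
- hammer: hammer lying on the bench beyond the board; leave alone
- oiler: red oil can, 68 mm diameter, 165 mm tall, on the bench to one side beyond the board or bolster; leave alone. Origin at its foot.
- brush: bench brush lying on the bench beyond the board to one side; leave alone
- bracket: the bracket itself with its pin (origin at the middle of its underside; axes as bracket_mid)
- drift: the drift punch itself (origin at its tip; axes as drift_mid)
Mind the look-alikes: they are no part of the job. What is shaped like the part that bears board_top but orange or pink is not meant.

How it is judged:
On the way, in this order (a step that is already met when the one before it is completed fails the run):
1. the bracket bridges the step: its leading edge is over the bolster while its trailing edge is still down on the board (within 3 mm) (((y of foot_a in the frame of bolster_hole between -0.06 and 0.06 m and z of foot_a in the frame of bolster_hole above -0.002 m and y of foot_b in the frame of board_top between -0.083 and 0.083 m and z of foot_b in the frame of board_top below 0.003 m) or (y of foot_b in the frame of bolster_hole between -0.06 and 0.06 m and z of foot_b in the frame of bolster_hole above -0.002 m and y of foot_a in the frame of board_top between -0.083 and 0.083 m and z of foot_a in the frame of board_top below 0.003 m))), for 0.1 s.
2. the bracket lies flat on the bolster with its pin over the hole, let go (horizontal distance between bracket_mid and bolster_hole below 0.006 m and z of bracket_mid in the frame of bolster_hole below 0.022 m and angle between bracket_mid's own z axis and vertical below 0.035 rad and contact force between the fingers and bracket below 0.05 N), for 0.3 s.
3. the pin is driven right out of the bracket with the held drift punch (value of joint pin above 0.036 m and contact force between the fingers and drift above 1 N and contact force between drift and bracket above 0.5 N).
At the end, for the whole second after the job is handed in: The bracket lies flat (within 2 degrees) on the bolster, its bore within 6 mm of the hole's centre; the pin has been driven at least 36 mm, out of the bracket; the drift punch stands upright in its stand, its shoulder within 4 mm of the stand's top; both are still (horizontal distance between bracket_mid and bolster_hole below 0.006 m and z of bracket_mid in the frame of bolster_hole below 0.022 m and angle between bracket_mid's own z axis and vertical below 0.035 rad and value of joint pin above 0.036 m and angle between drift_mid's own z axis and vertical below 0.08 rad and z of drift_mid in the frame of stand_top between 0.011 and 0.019 m and x of drift_mid in the frame of stand_top between -0.053 and 0.053 m and y of drift_mid in the frame of stand_top between -0.008 and 0.008 m and linear speed of each of bracket, drift below 0.02 m/s); the robot touches nothing.
It fails at once if the bracket is lifted clear: both its ends are over 4 mm above the bolster's top (z of each of foot_a, foot_b in the frame of bolster_hole above 0.004 m).
It fails at once if the bracket is tipped more than 20 degrees (angle between bracket_mid's own z axis and vertical above 0.35 rad).
It fails at once if one of the other things is moved more than 30 mm (distance of any of socket, nut, vblock, hammer, oiler, brush, cpunch, chisel from where it was at the start of the episode above 0.03 m).
It also fails if it takes over 61 s, if anything falls off the work surface, if the arm or the gripper's body presses on something with over 40 N, if the wrist force passes 120 N, or if a joint passes its speed limit or range.

## Robot

A 6-joint arm with a two-finger parallel gripper is mounted at the origin on the work surface. World frame = base frame: x ahead of the robot, y to its left, z up, the work surface at z = 0. Lengths are in m, angles in rad, forces in N, time in s.
With the tool pointing down it reaches from about 0.325 to 0.85 m from the base axis. Payload 15.5 kg.
Tool frame: the origin (TCP) lies at the very end of the fingers, on their centre line; the grasp point (between the pads) lies ctrl.hold_point_z behind it (ctrl.hold_point_z is the distance from the TCP to the grasp point, in m); z points along the fingers, y is the line along which they close (so a half turn about z gives the same grasp; the last joint's range is limited). The gripper opens to 91 mm and grips with 3 to 60 N. Pads are 32 mm wide; open, the fingers measure 118 mm over their backs; the gripper's body (76 mm by 178 mm) begins 60 mm behind the grasp point.
Start: joints at [1.05, 0.494, 1.345, -0, 1.302, -0.096], TCP at [0.258, 0.569, 0.214] pointing down, gripper open.
Joint ranges: [-2.91, 2.91], [-0.82, 2.16], [0.22, 2.67], [-1.22, 4.37], [0.12, 2.79], [-3.08, 3.08]. Speed limits (rad/s): [1.89, 1.89, 2.57, 3.01, 3.01, 3.01].

## Interface

Orientations are given as a rotation vector (axis times angle).
In Python, from plant import ctrl, planner, optics gives the robot as it stands. Calls block until the motion is done:
- ctrl.move_to(position, orientation): joint-space move of the TCP to a pose.
- ctrl.move_linear(position, rate=0.15, attitude=None): straight line of the TCP; attitude=None keeps the orientation; rate is the mean speed in m/s.
- ctrl.move_j(angles): joint-space move.
- ctrl.open_jaws() and ctrl.gripper_close(): open the fingers fully, or close them until they stop; the grip force is fixed at half the most.
- ctrl.dwell(seconds).
- planner.ik(position, orientation): joint angles nearest the present ones, or None.
- ctrl.get_obs(): the state.
- optics.camera(name): name is "scene" or "side" or "wrist"; returns (picture, depth): 420x560x3 uint8, red, green, blue; 420x560 float32, m along the optical axis (not along the pixel's ray), 0 where there is no reading.
- optics.camera_params(name): a dict with "camera_matrix" (3x3 intrinsics, pixels), "k1" (the pictures are not rectified: a ray, as slopes to the right and down, at radius r is drawn at 1 + k1 r^2 times it, then the intrinsics apply), "pose" (4x4, takes a point from camera to world coordinates). Camera axes: x right, y up, looking along -z (the intrinsics and any distortion apply to the point x, -y, -z); pixel columns grow to the right and rows downward; lengths in m; the calibration is good to about 2 mm. A picture is of the moment at which its call begins: read the wrist's pose just before it. camera_params takes no time and is no camera call; for the wrist camera it gives the pose at the moment of the call.
A pose or a line that the arm cannot do raises ctrl.IKError and nothing moves.
- ctrl.finish_job(): hands the job in; it is judged then, once.
The state is a dict: "time_s": time; "q": joint angles; "dq": joint speeds; "joint_efforts": joint torques, N m; "eef_pos": TCP position; "ee_rot": TCP orientation; "ft_force": force on the tool from outside, world axes, zero at the start; "torque": the same for the moment, N m; "opening": finger opening in m; "grip_force": force on a finger pad.
Only numpy, scipy, OpenCV 4.12 (cv2) and the standard library are available. Lean on these libraries where they do the work, as an engineer would, in place of code of your own. Each camera call takes 0.05 s, during which the arm holds its last target. There are 200 camera calls.

## Working session

There is one attempt and no reset: what is moved stays moved. The work goes in short steps, each a Python script; the robot and the scene stay as the last script left them, time stands still between calls to the robot, and variables do not carry over. Pictures are saved under pics/ and viewed, at most 11 in all, crops included, and the job is handed in when it is done.

```bash
ls; mkdir -p pics; python3 - <<'E'
from plant import ctrl, planner, optics
import numpy as np, cv2
for n in ["scene","side"]:
    im,d=optics.camera(n); p=optics.camera_params(n)
    np.savez(f"{n}0.npz",im=im,d=d,K=p["camera_matrix"],k1=p["k1"],pose=p["pose"])
    cv2.imwrite(f"pics/{n}0.png",im[:,:,::-1])
    print(n,p["camera_matrix"].round(1).tolist(),p["k1"],p["pose"].round(3).tolist(),(d==0).mean())
print(ctrl.hold_point_z, ctrl.get_obs())
E
```

```text
pics
scene [[534.5, 0.0, 279.1], [0.0, 534.5, 201.9], [0.0, 0.0, 1.0]] -0.054271160188204375 [[0.89, -0.284, 0.356, 0.957], [0.455, 0.536, -0.711, -0.899], [0.011, 0.795, 0.606, 0.834], [0.0, 0.0, 0.0, 1.0]] 0.006267006802721089
side [[425.0, 0.0, 283.1], [0.0, 425.0, 204.8], [0.0, 0.0, 1.0]] -0.12967389159327292 [[0.826, 0.412, -0.385, 0.106], [-0.564, 0.595, -0.573, -0.579], [-0.007, 0.691, 0.723, 0.832], [0.0, 0.0, 0.0, 1.0]] 0.004090136054421769
0.0188 {'time_s': 0.1, 'q': array([ 1.05048672e+00,  4.94158840e-01,  1.34601023e+00, -3.52338762e-06,
        1.30249138e+00, -9.55066116e-02]), 'dq': array([-4.12143258e-04, -1.24034418e-03, -3.08934074e-03,  6.88982147e-05,
        8.36093265e-04,  1.01466043e-03]), 'joint_efforts': array([ 2.66703952e-03, -8.80240989e+01, -3.82545018e+01,  7.10374047e-02,
        4.79885435e-02,  4.06609786e-05]), 'eef_pos': array([0.25743613, 0.5691801 , 0.21339436]), 'ee_rot': array([-6.62203907e-01, -3.07067988e+00,  1.59985982e-03]), 'ft_force': array([-0.17290968,  0.74797811, -0.08877756]), 'torque': array([ 0.02083016,  0.00681686, -0.02125938]), 'grip_force': 0.0, 'opening': 0.09145896004250645}
```

View pics/scene0.png

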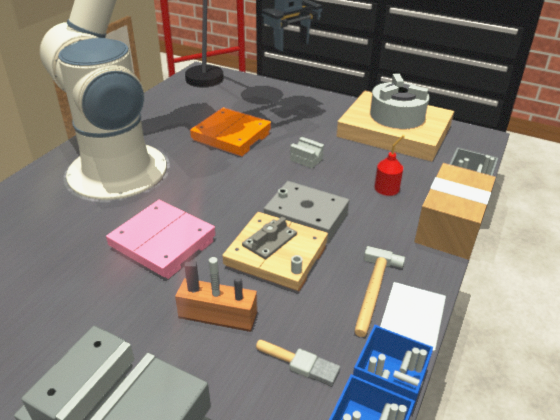

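View pics/side0.png

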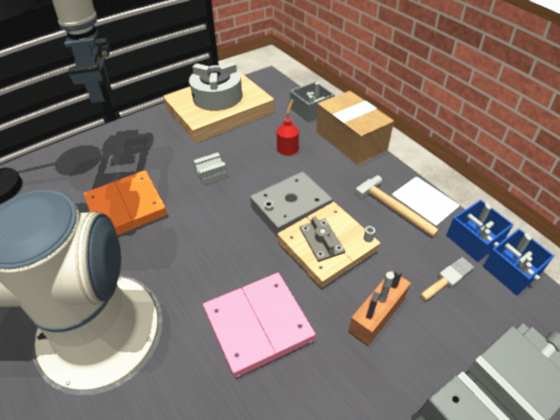

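The scene view shows the bracket at about (268,235) on the yellow board (277,248), with the bolster behind it at (307,205), hole at (307,204).

Things that could be mistaken for what I want, with scene pixels:
- **Board:** the orange (231,130) and pink (161,237) plates, and the far wooden board with the chuck (395,122). None of these is the yellow board with the bracket.
- **Bolster:** the grey vise at the lower left.
- **Drift:** in the stand, a dark flat chisel (192,275) and a short dark centre punch (238,288). The tall light round one at (214,275) is the drift.

Next I'll measure and take one close crop.

```bash
cat > h.py <<'E'
import numpy as np, cv2
def world(im,d,K,k1,pose):
    h,w=d.shape; u,v=np.meshgrid(np.arange(w),np.arange(h))
    uv=np.stack([u,v],-1).reshape(-1,1,2).astype(np.float64)
    s=cv2.undistortPoints(uv,np.array(K,float),np.array([k1,0,0,0.])).reshape(h,w,2)
    P=np.stack([s[...,0]*d,-s[...,1]*d,-d],-1)
    return P@pose[:3,:3].T+pose[:3,3], s
def ray(s,pose,z):   # slopes -> point on plane z
    dd=np.stack([s[...,0],-s[...,1],-np.ones(s.shape[:-1])],-1)@pose[:3,:3].T
    return pose[:3,3]+dd*((z-pose[2,3])/dd[...,2])[...,None]
def grab(optics,n):
    p=optics.camera_params(n); im,d=optics.camera(n)
    W,s=world(im,d,p["camera_matrix"],p["k1"],p["pose"])
    return im,d,W,s,p
def rect(xy):
    (c,(a,b),t)=cv2.minAreaRect(xy.astype(np.float32)*1000); return np.round(c,1),round(a,1),round(b,1),round(t,1)
E
python3 - <<'E'
import numpy as np, cv2
from h import *
for n in ["scene","side"]:
    f=np.load(n+"0.npz"); W,s=world(f["im"],f["d"],f["K"],f["k1"],f["pose"]); im=f["im"]; hsv=cv2.cvtColor(im,cv2.COLOR_RGB2HSV)
    seeds={"scene":dict(board=(245,255),bolster=(325,210),boss=(268,233),stand=(228,291),drift=(214,262),chis=(192,268),cp=(238,285),rib=(255,240)),
           "side":dict(board=(345,262),bolster=(290,187),boss=(321,233),stand=(385,300),drift=(390,280))}[n]
    for k,(u,v) in seeds.items(): print(n,k,(W[v,u]*1000).round(1),im[v,u],hsv[v,u])
    x,y,z=W[...,0],W[...,1],W[...,2]
    cx,cy,_=W[seeds["bolster"][1],seeds["bolster"][0]]
    for nm,m in dict(board=(hsv[...,1]>70)&(hsv[...,0]<30)&(abs(z-.04)<.006),bolster=(hsv[...,1]<70)&(abs(z-.046)<.006),
        stand=(hsv[...,1]>100)&(hsv[...,0]<16)&(abs(z-.064)<.007)).items():
        sd=seeds[nm]; c=W[sd[1],sd[0]]
        m=(m&(np.hypot(x-c[0],y-c[1])<.25)).astype(np.uint8)
        m=cv2.morphologyEx(m,cv2.MORPH_OPEN,np.ones((3,3))); _,L=cv2.connectedComponents(m)
        q=W[L==L[sd[1],sd[0]]]; print(n,nm,L[sd[1],sd[0]],len(q),"z",np.median(q[:,2]*1000).round(1),(q[:,2]*1000).std().round(1),rect(q[:,:2]))
f=np.load("scene0.npz")["im"]
c=cv2.resize(f[180:330,160:360],None,fx=4,fy=4,interpolation=cv2.INTER_CUBIC); cv2.imwrite("pics/crop1.png",c[:,:,::-1])
E
```

```text
scene board [ 512.5 -171.5   40.8] [246 241 169] [ 28  80 246]
scene bolster [604.5  52.7  42.8] [181 181 171] [ 30  14 181]
scene boss [ 540.1 -117.3   73.4] [87 87 81] [30 18 87]
scene stand [ 547.1 -296.6   63.3] [241 173  99] [ 16 150 241]
scene drift [ 534.6 -317.1  153. ] [204 213 196] [ 46  20 213]
scene chis [ 492.4 -329.9  129.5] [92 73 74] [178  53  92]
scene cp [ 578.7 -308.8  106.6] [62 63 61] [45  8 63]
scene rib [ 524.4 -147.3   70.1] [106 104  92] [ 26  34 106]
scene board 1 2830 z 39.2 1.7 (array([ 554. , -104.7]), 181.9, 175.4, 1.9)
scene bolster 1 2216 z 44.4 1.7 (array([555.4,  56. ]), 137.3, 172.9, 89.6)
scene stand 0 234523 z -0.3 292.1 (array([-174.3,  707.2]), 3197.2, 3087.4, 89.6)
side board [ 541.4 -181.9   41.3] [253 244 182] [ 26  72 253]
side bolster [575.8  86.8  47.3] [184 186 175] [ 35  15 186]
side boss [ 525.9 -108.3   82.8] [182 182 167] [ 30  21 182]
side stand [ 530.2 -319.3   72.2] [125 107  92] [ 14  67 125]
side drift [ 525.8 -318.6  148.9] [114 116 109] [ 39  15 116]
side board 7 196 z 41.3 1.7 (array([ 518.2, -182.2]), 103.9, 19.9, 4.4)
side bolster 4 2316 z 47.0 1.8 (array([557.4,  55.1]), 173.2, 134.8, 0.4)
side stand 0 234191 z 2.2 242.6 (array([848.2, 796.9]), 3008.8, 2184.0, 89.9)
```

View pics/crop1.png

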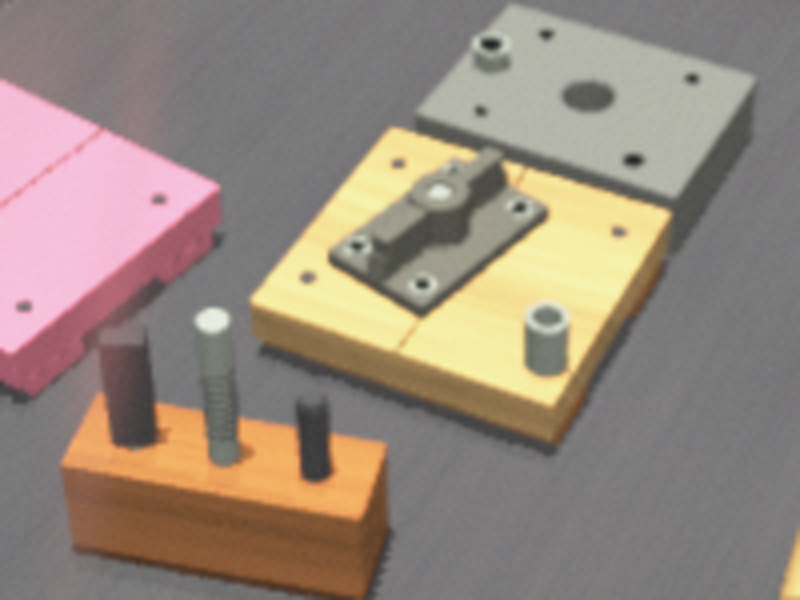

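The close crop confirms the drift. It is the light, round, tallest tool in the middle hole, at crop (213,320)–(225,455), with the flat dark chisel to its left and the short dark hex punch to its right. The board-to-bolster spacing fits: centres at y −105 and +55.5 mm give a gap of about 10 mm. Now the wrist views.

```bash
cat >> h.py <<'E'
from scipy.spatial.transform import Rotation as Ro
def att(a, tilt=0., ax=None):
    """tool down, fingers closing along world angle a; optional extra rotation vector"""
    y=np.array([np.cos(a),np.sin(a),0]); z=np.array([0,0,-1.]); x=np.cross(y,z)
    R=Ro.from_matrix(np.c_[x,y,z])
    if ax is not None: R=Ro.from_rotvec(np.array(ax)*tilt)*R
    return R.as_rotvec()
def best(a):  # choose of the two half-turns
    return a
E
python3 - <<'E'
from plant import ctrl, planner, optics
from h import *
print(planner.ik([.55,-.05,.36],att(0)),planner.ik([.55,-.05,.36],att(np.pi)))
q=[planner.ik([.55,-.05,.36],att(a)) for a in (0,np.pi)]
a=[0,np.pi][np.argmin([9 if x is None else abs(x[5]) for x in q])]
ctrl.move_to([.55,-.05,.36],att(a))
im,d,W,s,p=grab(optics,"wrist"); np.savez("w1.npz",im=im,W=W,s=s,d=d,pose=p["pose"]); cv2.imwrite("pics/w1.png",im[:,:,::-1])
print(p["pose"].round(3).tolist(),p["camera_matrix"][0],p["k1"],ctrl.get_obs()["eef_pos"])
ctrl.move_to([.54,-.25,.40],att(a))
im,d,W,s,p=grab(optics,"wrist"); np.savez("w2.npz",im=im,W=W,s=s,d=d,pose=p["pose"]); cv2.imwrite("pics/w2.png",im[:,:,::-1])
print(p["pose"].round(3).tolist(),ctrl.get_obs()["time_s"],a)
E
```

```text
[-1.98789080e-01  2.79342751e-01  1.29068405e+00 -4.44089210e-16
  1.57156585e+00 -1.98789080e-01] [-0.19878908  0.27934275  1.29068405  0.          1.57156585  2.94280357]
[[1.0, -0.001, 0.001, 0.549], [0.001, 0.963, 0.271, 0.027], [-0.001, -0.271, 0.963, 0.531], [0.0, 0.0, 0.0, 1.0]] [375.36920468   0.         279.81783168] -0.023365870284883152 [ 0.55000583 -0.04932238  0.35979957]
[[1.0, -0.0, 0.001, 0.539], [-0.0, 0.963, 0.271, -0.173], [-0.001, -0.271, 0.963, 0.571], [0.0, 0.0, 0.0, 1.0]] 3.5167 0
```

View pics/w1.png

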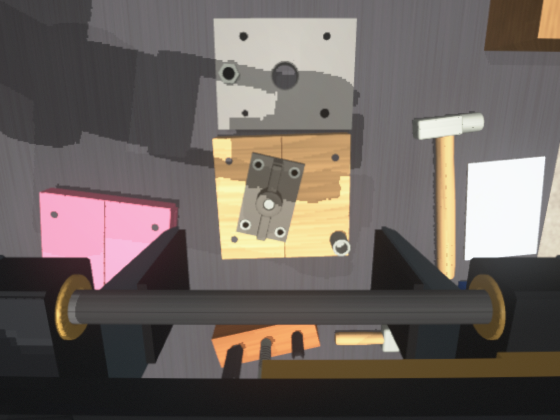

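View pics/w2.png

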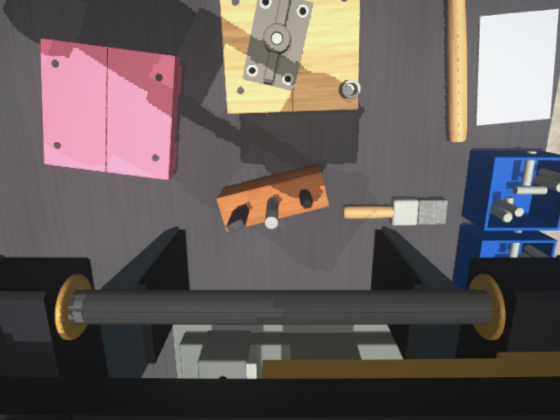

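The w1 view shows the bracket's pin at (269,204), the bolster hole at (285,76), the nut at (229,73) and the socket at (341,246). The w2 view shows the drift top at about (272,222) between the chisel (237,220) and the centre punch (307,199). Next I'll turn these into positions.

```bash
python3 - <<'E'
from h import *
f=np.load("w1.npz"); im,W,s,pose=f["im"],f["W"],f["s"],f["pose"]; hsv=cv2.cvtColor(im,cv2.COLOR_RGB2HSV); g=cv2.cvtColor(im,cv2.COLOR_RGB2GRAY)
z=W[...,2]; R=lambda u,v,zz:(ray(cv2.remap(s,np.float32([[u]]),np.float32([[v]]),1)[0,0],pose,zz)*1000).round(1)
def comp(m,u,v):
    m=m.astype(np.uint8); _,L=cv2.connectedComponents(m); return L==L[v,u]
med=lambda u0,u1,v0,v1: np.median(z[v0:v1,u0:u1]*1000).round(2)
zb=med(300,340,60,90),med(225,270,100,125),med(310,345,95,125); zw=med(310,340,170,230),med(222,232,170,220)
print("bolster z",zb,"board z",zw)
# bolster outline
m=comp((hsv[...,1]<60)&(abs(z-.046)<.012)&(np.arange(420)[:,None]<131),300,110)
# foot
box=np.zeros_like(g,bool); box[145:250,228:312]=1
sat=hsv[...,1]
mf=(sat<75)&box; mf=comp(cv2.morphologyEx(mf.astype(np.uint8),cv2.MORPH_CLOSE,np.ones((5,5)))>0,262,215)
for nm,mm,zz in (("bolster",m,.046),):
    v,u=np.nonzero(mm); print(nm,len(u),rect(ray(s[v,u],pose,zz)[:,:2]))
v,u=np.nonzero(mf); print("foot px",u.min(),u.max(),v.min(),v.max(), rect(ray(s[v,u],pose,.050)[:,:2]))
# pin: bright spot
p=g[194:214,259:279]; print("pinmax",p.max(),p.min()); mm=(p>p.max()-40); c=np.argwhere(mm).mean(0); print("pin",c[1]+259,c[0]+194,R(c[1]+259,c[0]+194,.076))
# bolt holes bright
for (u0,v0) in ((258,164),(295,172),(246,225),(281,233)):
    p=g[v0-6:v0+7,u0-6:u0+7].astype(float); w=np.clip(p-np.percentile(p,70),0,None); yy,xx=np.mgrid[-6:7,-6:7]
    u,v=u0+(w*xx).sum()/w.sum(),v0+(w*yy).sum()/w.sum(); print("bolt",u.round(1),v.round(1),R(u,v,.050))
# bore hole big
p=g[58:95,265:305]; 
for t in (55,70,85):
    mm=(p<t).astype(np.uint8); cs,_=cv2.findContours(mm,0,2); cs=max(cs,key=cv2.contourArea)
    if len(cs)>5:
        e=cv2.fitEllipse(cs); print("hole",t,np.round(e,1) if 0 else e, R(e[0][0]+265,e[0][1]+58,.046))
for n,(u,v,zz) in dict(nut=(229,73,.06),bl=(219,129,.046),br=(351,129,.046),tl=(215,19,.046),tr=(356,19,.046),h1=(243,36,.046),h2=(326,36,.046),h3=(245,113,.046),h4=(325,113,.046),wtl=(213,137,.04),wtr=(350,134,.04),sock=(341,243,.074)).items(): print(n,R(u,v,zz))
f2=np.load("w2.npz")
a=cv2.resize(im[10:250,205:365],None,fx=2.5,fy=2.5,interpolation=cv2.INTER_CUBIC)
b=cv2.resize(f2["im"][155:240,205:340],None,fx=2.9,fy=2.9,interpolation=cv2.INTER_CUBIC)
o=np.zeros((600,800,3),np.uint8); o[:600,:400]=a; o[:b.shape[0],405:405+b.shape[1]]=b[:,:395]; cv2.imwrite("pics/crop2.png",o[:,:,::-1])
E
```

```text
bolster z (np.float64(45.59), np.float64(45.6), np.float64(45.53)) board z (np.float64(40.18), np.float64(40.21))
bolster 14425 (array([553.9,  54.7]), 170.4, 128.5, 0.0)
foot px 228 304 153 247 (array([ 521.6, -110. ]), 133.7, 91.5, 78.1)
pinmax 232 68
pin 268.3174603174603 203.984126984127 [ 534.  -101.4   76. ]
bolt 258.7 162.0 [521.1 -52.5  50. ]
bolt 294.4 170.3 [567.3 -63.4  50. ]
bolt 243.8 224.4 [ 499.7 -137.4   50. ]
bolt 279.8 232.6 [ 548.3 -149.3   50. ]Traceback (most recent call last):
  File "<stdin>", line 27, in <module>
ValueError: max() iterable argument is empty
```

```bash
python3 - <<'E'
from h import *
f=np.load("w1.npz"); im,s,pose=f["im"],f["s"],f["pose"]; g=cv2.cvtColor(im,cv2.COLOR_RGB2GRAY)
def R(pose,s,u,v,zz): return (ray(cv2.remap(s,np.float32([[u]]),np.float32([[v]]),1)[0,0],pose,zz)*1000).round(1)
p=g[58:95,265:305]; print(p[18,::2],p[::2,20],p.min())
m=(f["W"][58:95,265:305,2]<.036)|(f["d"][58:95,265:305]==0); v,u=np.nonzero(m); print("depth hole",m.sum(),u.min()+265,u.max()+265,v.min()+58,v.max()+58)
print("hole mid", R(pose,s,(u.min()+u.max())/2+265,(v.min()+v.max())/2+58,.0455), "nut",R(pose,s,229,73,.06),"sock",R(pose,s,341,243,.074))
f2=np.load("w2.npz"); g2=cv2.cvtColor(f2["im"],cv2.COLOR_RGB2HSV); W=f2["W"]; b=np.zeros(g2.shape[:2],bool); b[160:235,212:335]=1
m=b&(g2[...,1]>120); v,u=np.nonzero(m&(abs(W[...,2]-.064)<.004)); print("stand",len(u),rect(ray(f2["s"][v,u],f2["pose"],.064)[:,:2]),np.median(W[v,u,2]))
v,u=np.nonzero(b&(W[...,2]>.145)&(W[...,2]<.165)); q=W[v,u]; print("drift top",len(u),u.mean(),v.mean(),np.median(q,0)*1000,R(f2["pose"],f2["s"],u.mean(),v.mean(),.154))
a=cv2.resize(im[10:250,205:365],None,fx=2.5,fy=2.5,interpolation=cv2.INTER_CUBIC)
b=cv2.resize(f2["im"][155:240,205:340],None,fx=2.9,fy=2.9,interpolation=cv2.INTER_CUBIC)
o=np.zeros((600,800,3),np.uint8); o[:600,:400]=a; o[:b.shape[0],405:405+b.shape[1]]=b[:,:395]; cv2.imwrite("pics/crop2.png",o[:,:,::-1])
E
```

```text
[129 130 128 104  69  68  74  76  76  77  77  74  78  77  77  77  71 122
 131 132] [206 194  83  67 104 106 109 114 103  77  76  77  76  77  78  82 116 131
 131] 63
depth hole 540 272 297 58 89
hole mid [554.   56.3  45.5] nut [487.8  56.1  60. ] sock [ 628.3 -154.8   74. ]
stand 2853 (array([ 527.6, -312. ]), 149.8, 50.8, 14.3) 0.06411553162448846
drift top 161 270.7888198757764 220.8695652173913 [ 528.13696624 -311.13268255  153.96994274] [ 527.9 -311.1  154. ]
```

View pics/crop2.png

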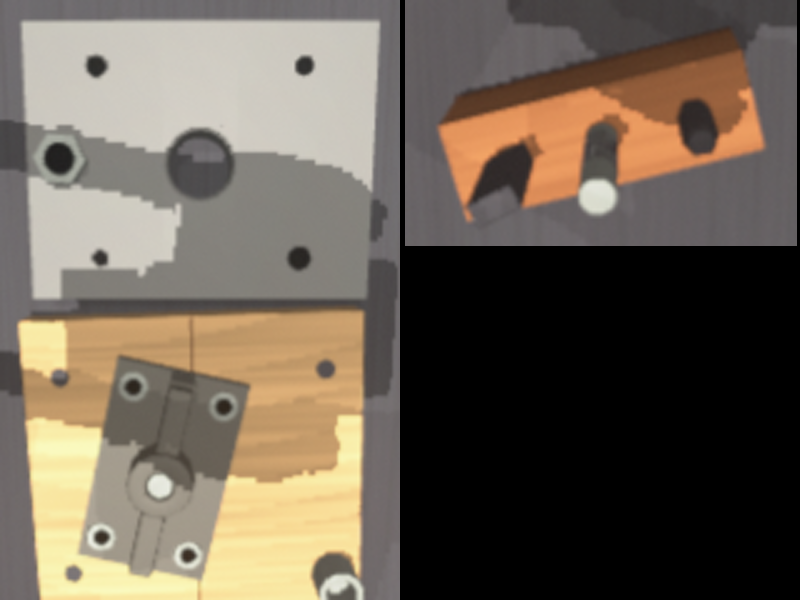

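The measurements agree with the given sizes:

| Thing | Position (mm) | Check |
|---|---|---|
| Bolster | centre (554, 54.6), top z 45.5 | measured 170.4×128.5 |
| Board | top z 40.2 | step 5.4 |
| Bracket | (534, −101), yaw 76.7° | — |
| Stand | (527.6, −312), yaw 14.3° | z 64 |
| Drift top | (528, −311) | z 154 |

Next I grip the leading rib, tilt the bracket about its trailing edge, and bridge the step.

```bash
cat >> h.py <<'E'
GX,GZ=.036,.0125   # TCP in bracket frame (from the middle of the underside)
def tool(tr, yaw, tilt):
    """tr: trailing-edge middle (world); returns TCP position, attitude for bracket held by the leading rib"""
    d=np.array([np.cos(yaw),np.sin(yaw),0]); n=np.array([d[1],-d[0],0])
    Q=Ro.from_rotvec(n*tilt)
    return np.array(tr)+Q.apply(d*(.055+GX)+np.array([0,0,GZ])), att(yaw-np.pi/2,tilt,n)
E
cat > s1.py <<'E'
from plant import ctrl, planner, optics
from h import *
r=np.radians
def st(t):
    o=ctrl.get_obs(); print(t,round(o["time_s"],2),o["eef_pos"].round(4),"F",o["ft_force"].round(1),"open",round(o["opening"],4),"grip",round(o["grip_force"],1))
c=np.array([.5341,-.101,.0402]); y0=r(76.7); tr=c-.055*np.array([np.cos(y0),np.sin(y0),0])
p,R=tool(tr,y0,0)
ctrl.move_to(p+[0,0,.06],R); ctrl.move_linear(p,.12); st("at"); ctrl.gripper_close(); st("gripped")
p,R=tool(tr,y0,r(7)); ctrl.move_linear(p,.03,R); st("tilted")
y1=r(84)
tr1=np.array([.554-.055*np.cos(y1),-.072,.0402]); p,R=tool(tr1,y1,r(7)); ctrl.move_linear(p,.07,R); st("bridged")
ctrl.dwell(.3); im,d=optics.camera("side"); cv2.imwrite("pics/s1.png",cv2.resize(im[140:300,230:400],None,fx=3.5,fy=3.5)[:,:,::-1]); st("end")
E
python3 s1.py
```

```text
at 5.45 [ 0.5428 -0.0663  0.0533] F [-0.2  0.1  0.3] open 0.091 grip 0.0
gripped 6.63 [ 0.5426 -0.066   0.0527] F [ 1.   0.2 -0.9] open 0.0119 grip 30.0
tilted 7.16 [ 0.5416 -0.0684  0.0634] F [-0.  -0.7 -5.4] open 0.0118 grip 30.0
bridged 8.53 [0.5576 0.016  0.0637] F [-0.6  0.4 -7.7] open 0.0114 grip 30.0
end 8.88 [0.5575 0.0161 0.0637] F [ 0.2  0.2 -7.3] open 0.0121 grip 30.0
```

View pics/s1.png

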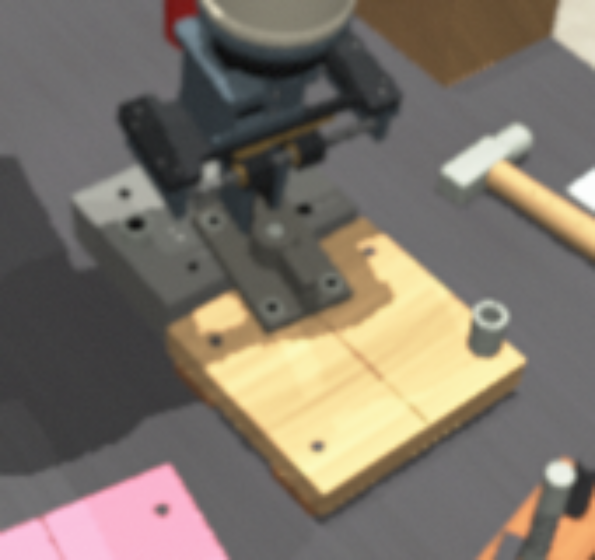

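The bracket bridges the step, with its leading part over the bolster at crop (230,200) and its trailing edge at the board end, crop (310,310). The wrist carries nearly the full weight, so I'll press the trailing edge down a little to be sure it touches. Then I level the bracket, slide it and set it down.

```bash
cat > s2.py <<'E'
exec(open("s1.py").read().split("c=np.array")[0])
y1=r(84); d=np.array([np.cos(y1),np.sin(y1),0])
x0=.554-.055*np.cos(y1)
def go(y,z,t,v): p,R=tool([x0,y,z],y1,r(t)); ctrl.move_linear(p,v,R); st((y,z,t))
go(-.072,.0387,7,.02); ctrl.dwell(.2); st("dw")
go(-.058,.0434,3.5,.04); go(-.045,.0462,0,.04)
H=np.array([.554,.0546,.0]); t=H-.055*d
go(t[1],.0462,0,.08)
ctrl.dwell(.2); st("over")
go(t[1],.0452,0,.02); ctrl.dwell(.1); st("down")
E
python3 s2.py
```

```text
(-0.072, 0.0387, 7) 9.13 [0.5577 0.0164 0.0623] F [ 0.5  1.2 -2.6] open 0.0122 grip 30.0
dw 9.33 [0.5577 0.0164 0.0623] F [-0.3  2.9 -2.1] open 0.0116 grip 30.0
(-0.058, 0.0434, 3.5) 9.87 [0.5575 0.0316 0.0612] F [-0.1 -0.4 -8.2] open 0.0119 grip 30.0
(-0.045, 0.0462, 0) 10.38 [0.5577 0.0453 0.0587] F [-0.7 -1.1 -9.1] open 0.0118 grip 30.0
(np.float64(-9.870424525502963e-05), 0.0462, 0) 11.08 [0.5577 0.0905 0.0587] F [ 1.2  0.3 -8.4] open 0.0118 grip 30.0
over 11.28 [0.5578 0.09   0.0587] F [-0.9  0.2 -9. ] open 0.0117 grip 30.0
(np.float64(-9.870424525502963e-05), 0.0452, 0) 11.53 [0.5579 0.0902 0.0578] F [ 0.8 -1.3 -6. ] open 0.0121 grip 30.0
down 11.63 [0.5579 0.0903 0.0578] F [ 0.6 -1.8 -5.4] open 0.0117 grip 30.0
```

```bash
cat > s3.py <<'E'
exec(open("s1.py").read().split("c=np.array")[0])
ctrl.open_jaws(); st("open"); p=ctrl.get_obs()["eef_pos"]
ctrl.move_linear(p+[0,0,.07],.15); ctrl.move_to([.55,-.05,.36],att(0)); ctrl.dwell(.2)
im,d,W,s,P=grab(optics,"wrist"); np.savez("w3.npz",im=im,W=W,s=s,d=d,pose=P["pose"]); st("v")
g=cv2.cvtColor(im,cv2.COLOR_RGB2GRAY)
R=lambda u,v,zz:(ray(cv2.remap(s,np.float32([[u]]),np.float32([[v]]),1)[0,0],P["pose"],zz)*1000).round(1)
o=cv2.resize(im[10:170,205:365],None,fx=3.6,fy=3.6,interpolation=cv2.INTER_CUBIC); cv2.imwrite("pics/w3.png",o[:,:,::-1])
z=W[...,2]; m=(z>.079)&(z<.09); m[:30]=0; m[110:]=0; m[:,:255]=0; m[:,315:]=0
v,u=np.nonzero(m); print("boss/rib",len(u),rect(W[v,u,:2]))
print([R(u,v,.082) for u,v in ((285,70),(285,60))])
for t,b in (("foot",(z>.0515)&(z<.060)),):
    b[:20]=0;b[125:]=0;b[:,240:1]=0;b[:,:240]=0;b[:,330:]=0
    v,u=np.nonzero(b); print(t,len(u),np.median(z[b]),rect(W[v,u,:2]))
E
python3 s3.py
```

```text
open 12.88 [0.5578 0.0904 0.0577] F [-0.   0.2 -0.5] open 0.0913 grip 0.0
v 14.81 [ 0.5499 -0.0495  0.359 ] F [-1.3 -1.1  0.1] open 0.0912 grip 0.0
boss/rib 1229 (array([551.9,  57.5]), 32.9, 85.3, 0.3)
[array([553.5,  57.8,  82. ]), array([553.5,  68.5,  82. ])]
foot 4215 0.05560280968186021 (array([552.3,  54.7]), 110.1, 70.3, 83.9)
```

View pics/w3.png

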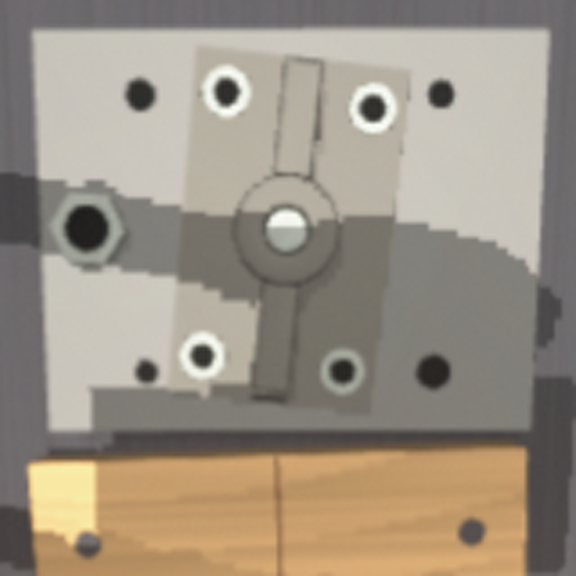

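The bracket lies flat. Its foot is centred at (552.3, 54.7) and measures 110.1×70.3 mm, with its top at z 55.6 mm, and the pin is at crop (287,230), about (553, 54.3). That is about 1.5 mm off the hole centre, inside the 6 mm limit. Now I take the drift and drive the pin.

```bash
cat > s4.py <<'E'
exec(open("s1.py").read().split("c=np.array")[0])
B=np.array([.0015,0,0]); D=np.array([.528,-.3113,.100])+B
q=[planner.ik(D+[0,0,.15],att(r(a))) for a in (104.3,-75.7)]; print([None if x is None else x.round(2) for x in q])
a=r([104.3,-75.7][np.argmin([9 if x is None else abs(x[5]) for x in q])]); R=att(a); print("a",a)
ctrl.move_to(D+[0,0,.10],R); ctrl.move_linear(D,.12); st("at"); ctrl.gripper_close(); ctrl.dwell(.1); st("grip")
ctrl.move_linear(D+[0,0,.13],.12); st("lifted")
T=np.array([.5529,.0543,.230])+B
ctrl.move_linear(T,.25); ctrl.dwell(.2); T[2]=.19; ctrl.move_linear(T,.1); ctrl.dwell(.2); st("above")
f,dd=optics.camera("side"); c,_=optics.camera("scene")
o=np.hstack([cv2.resize(f[100:260,230:360],(390,480),interpolation=2),cv2.resize(c[110:270,250:380],(390,480),interpolation=2)]); cv2.imwrite("pics/s4.png",o[:,:,::-1])
np.savez("s4.npz",a=a,D=D,T=T)
E
python3 s4.py
```

```text
[array([-0.63,  0.45,  1.32, -0.  ,  1.37, -2.45]), array([-0.63,  0.45,  1.32, -0.  ,  1.37,  0.69])]
a -1.3212142437597074
at 16.97 [ 0.53   -0.3115  0.1008] F [ 0.1 -0.2 -0.3] open 0.091 grip 0.0
grip 18.2 [ 0.5295 -0.3113  0.1   ] F [ 0.4 -0.2  0.7] open 0.0152 grip 30.0
lifted 19.43 [ 0.5292 -0.311   0.2292] F [ 0.1 -0.7 -1.9] open 0.0156 grip 30.0
above 22.0 [0.5548 0.0543 0.1907] F [ 0.2 -0.2 -1.7] open 0.0153 grip 30.0
```

View pics/s4.png

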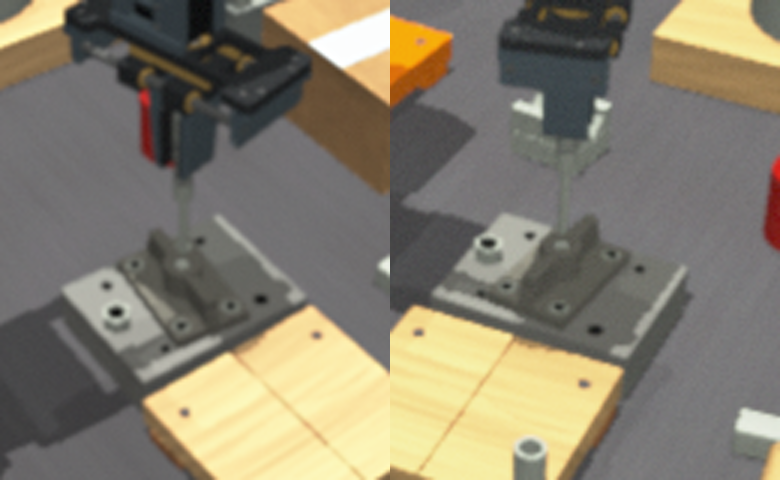

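Both views show the nose hanging directly over the pin: side (184,237) above (183,262), scene (563,230) above (563,244). Now I drive it in steps, watching the force.

```bash
cat > s5.py <<'E'
exec(open("s1.py").read().split("c=np.array")[0])
T=np.load("s4.npz")["T"]
for z in (.180,.178,.176,.172,.165,.155,.147,.141,.1385):
    T[2]=z; ctrl.move_linear(T,.025); st(z); o=ctrl.get_obs()
    if o["ft_force"][2]>28: print("STOP"); break
E
python3 s5.py
```

```text
0.18 22.65 [0.5543 0.0543 0.1799] F [ 0.5 -1.2 -0.8] open 0.0152 grip 30.0
0.178 22.9 [0.5544 0.0543 0.1779] F [ 0.8 -0.  -1.1] open 0.0154 grip 30.0
0.176 23.15 [0.5546 0.0543 0.1762] F [0.8 0.6 2.5] open 0.0154 grip 30.0
0.172 23.46 [0.5546 0.0543 0.1722] F [-0.2  0.6  3.4] open 0.0155 grip 30.0
0.165 23.89 [0.5546 0.0543 0.165 ] F [ 0.8 -0.1  1.7] open 0.0157 grip 30.0
0.155 24.44 [0.5545 0.0543 0.155 ] F [1.7 0.9 3. ] open 0.0157 grip 30.0
0.147 24.91 [0.5545 0.0543 0.147 ] F [1.  0.3 2.3] open 0.0154 grip 30.0
0.141 25.3 [0.5544 0.0543 0.141 ] F [1.  0.3 1.8] open 0.0155 grip 30.0
0.1385 25.55 [0.5545 0.0543 0.1385] F [ 0.1 -0.8  3.6] open 0.0153 grip 30.0
```

```bash
python3 - <<'E'
from plant import optics
from h import *
f,_=optics.camera("side"); c,_=optics.camera("scene")
o=np.hstack([cv2.resize(f[130:230,250:330],(400,500),interpolation=2),cv2.resize(c[140:240,270:350],(400,500),interpolation=2)]); cv2.imwrite("pics/s5.png",o[:,:,::-1])
E
```

```text
(no output)
```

View pics/s5.png

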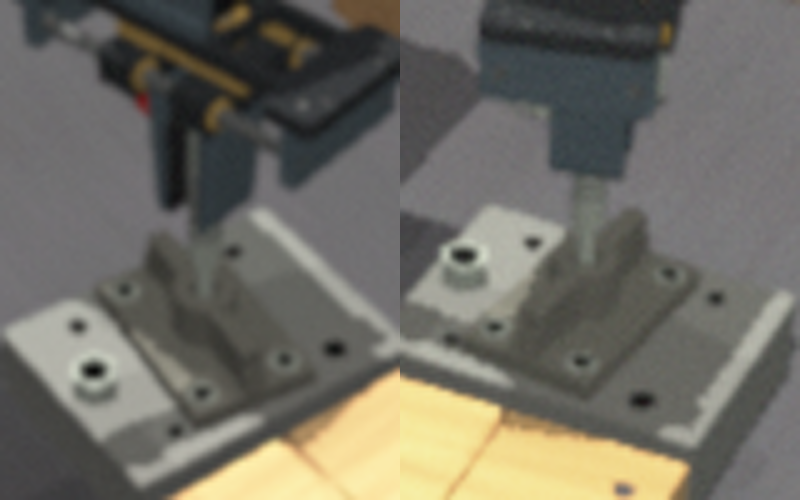

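No slip: about 36 mm of the body shows between the fingers (scene crop y 175) and the shoulder (y 240), so the drift went down with the hand. I press slightly further to feel the end stop, then put the drift back.

```bash
cat > s6.py <<'E'
exec(open("s1.py").read().split("c=np.array")[0])
f=np.load("s4.npz"); T=f["T"]; D=f["D"]
for z in (.1375,.1365,.1355):
    T[2]=z; ctrl.move_linear(T,.02); st(z)
    if ctrl.get_obs()["ft_force"][2]>12: break
ctrl.dwell(.1); st("pressed")
T[2]=.23; ctrl.move_linear(T,.12); ctrl.dwell(.1); st("up")
ctrl.move_linear(D+[0,0,.13],.25); ctrl.dwell(.3); st("over stand")
E
python3 s6.py
```

```text
0.1375 25.9 [0.5546 0.0543 0.1377] F [ 0.2 -0.3  7.3] open 0.0156 grip 30.0
0.1365 26.15 [0.5546 0.0543 0.1368] F [ 0.3 -0.4  8.2] open 0.0159 grip 30.0
0.1355 26.4 [0.555  0.0543 0.1365] F [-3.  -0.8 19.3] open 0.0152 grip 30.0
pressed 26.5 [0.555  0.0543 0.1365] F [-2.4 -0.2 19.1] open 0.0155 grip 30.0
up 27.54 [0.5539 0.0543 0.2291] F [ 0.3  0.2 -1.4] open 0.0154 grip 30.0
over stand 29.46 [ 0.5296 -0.3109  0.2301] F [ 0.4  0.4 -1.2] open 0.0156 grip 30.0
```

The end stop was felt: the force jumped to 19 N at z 0.1365, so the pin is fully out. Next I lower the drift into its hole.

```bash
cat > s7.py <<'E'
exec(open("s1.py").read().split("c=np.array")[0])
D=np.load("s4.npz")["D"].copy(); z0=D[2]
for z in (.17,.150,.135,.120,.108,.103,.102,.101,.100):
    D[2]=z; ctrl.move_linear(D,.08 if z>.105 else .02); st(z)
    if ctrl.get_obs()["ft_force"][2]>6: print("contact"); break
E
python3 s7.py
```

```text
0.17 30.36 [ 0.5298 -0.3115  0.1704] F [-0.1  0.2 -1.5] open 0.0155 grip 30.0
0.15 30.76 [ 0.5294 -0.3112  0.1498] F [ 0.1  0.1 -1.7] open 0.0153 grip 30.0
0.135 31.09 [ 0.5293 -0.3112  0.1347] F [-1.2 -0.3 -1.7] open 0.0156 grip 30.0
0.12 31.43 [ 0.5293 -0.3111  0.1197] F [-0.3 -0.4 -1.3] open 0.0154 grip 30.0
0.108 31.73 [ 0.5292 -0.3111  0.1077] F [ 0.1  0.1 -1.1] open 0.0155 grip 30.0
0.103 32.12 [ 0.5295 -0.3113  0.103 ] F [ 0.8 -0.6 -2.1] open 0.0155 grip 30.0
0.102 32.38 [ 0.5295 -0.3113  0.102 ] F [-0.1  0.5 -1.3] open 0.0155 grip 30.0
0.101 32.62 [ 0.5295 -0.3113  0.101 ] F [ 0.5 -0.2 -1.4] open 0.0153 grip 30.0
0.1 32.88 [ 0.5295 -0.3113  0.1   ] F [ 0.6 -0.2 -0.8] open 0.0155 grip 30.0
```

It's in the hole. I release it, retreat and check everything.

```bash
cat > s8.py <<'E'
exec(open("s1.py").read().split("c=np.array")[0])
D=np.load("s4.npz")["D"]
D[2]=.0993; ctrl.move_linear(D,.02); st("low")
ctrl.open_jaws(); ctrl.dwell(.2); D[2]=.24; ctrl.move_linear(D,.12); ctrl.move_to([.54,-.25,.40],att(0)); ctrl.dwell(.2)
im,d,W,s,P=grab(optics,"wrist"); z=W[...,2]; b=np.zeros(z.shape,bool); b[160:235,212:335]=1
v,u=np.nonzero(b&(z>.145)&(z<.17)); print("drift top",len(u),u.mean(),v.mean(),np.median(W[v,u],0)*1000)
ctrl.move_to([.55,-.05,.36],att(0)); ctrl.dwell(.2)
i2,d,W,s,P=grab(optics,"wrist"); z=W[...,2]; b=(z>.0515)&(z<.060); b[:20]=0;b[125:]=0;b[:,:240]=0;b[:,330:]=0
v,u=np.nonzero(b); print("foot",len(u),np.median(z[b]),rect(W[v,u,:2])); st("end")
o=np.hstack([cv2.resize(im[150:240,205:340],(400,267)),cv2.resize(i2[10:100,205:340],(400,267))]); cv2.imwrite("pics/s8.png",o[:,:,::-1])
E
python3 s8.py
```

```text
low 33.12 [ 0.5296 -0.3114  0.0999] F [-2.8  0.3  8.7] open 0.0159 grip 30.0
drift top 158 270.88607594936707 219.36075949367088 [ 527.7293597  -309.81833057  153.74983389]
foot 4191 0.055647340551937985 (array([552.3,  54.8]), 110.2, 70.4, 83.9)
end 38.36 [ 0.5502 -0.0512  0.3601] F [ 0.1 -0.6 -0.5] open 0.0908 grip 0.0
```

View pics/s8.png

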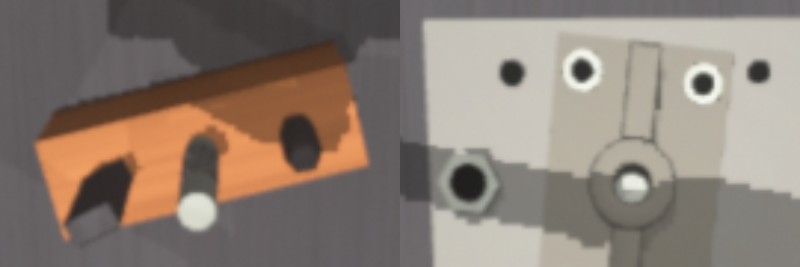

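The drift stands upright at (197,212) with its top at z 153.7 mm. The bracket is unmoved and flat, and its bore is now open with the pin sunk below, at (632,187). Handing in.

```bash
python3 -c "
from plant import ctrl
print(ctrl.finish_job())"
```

```text
the job is handed in; nothing more can be done
None
```

I handed the job in at about 38 s: the bracket lies flat with its bore about 1.5 mm from the hole's centre, the pin is driven out to its end stop, and the drift is fully down in its stand; `finish_job()` returned no verdict.

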